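# Clamp the scanner's calibration plate in its spring holder

## Task

Set up the scanner's calibration plate: pull the holder's knob out to its detent, where it stays by itself, then take the dotted plate from the wooden block and lay it in the holder, dots up, on the two rest strips with its long edges along the jaws and centred on them. Push the knob back in so that the jaw closes and clamps the plate against the fixed jaw, under both lips. Leave the plain plate in its slot and everything else on the desk where it is.

Things in the scene. Friction and masses are not known exactly. Their poses are not given: they have to be found in the camera images.
- holder: Spring plate holder, fixed. Origin on the desk; +x from the knob to the fixed jaw, +y left, z up. Aluminium base x -72..+60 mm, 96 mm wide, top 10 mm above the desk. Two steel rest strips (along x, 8 mm wide, at y = -20 and +20 mm, tops 16 mm above the desk) carry the plate between two dark jaws, 64 mm long in y. The gap is open at both y ends: 25 mm and more of room for fingers.
- fixed_jaw (a point): Middle of the fixed jaw's face where it meets its lip: holder x = +40 mm, y = 0, 28 mm above the desk; axes as the holder's. The lip, from 28 to 31 mm above the desk, overhangs the gap by 4 mm (to x = +36 mm).
- sliding_jaw (a point): The like point on the sliding jaw, 28 mm above the desk; it moves with the knob: holder x = 0 with the knob home, x = -20 mm with it out. Its lip also overhangs by 4 mm. So with the knob out the opening from above is 52 mm wide (60 mm below the lips), with the knob home 32 mm (40 mm).
- block_top (a point): Middle of the top of the aluminium guide block, 46 mm above the desk, 32 x 64 mm, x = -68..-36 mm of the holder; a screw cap on it reaches 51 mm.
- knob (a point): On the axis of the black pull knob, 30 mm above the desk, mid-grip: pinch here from above, closing along the holder's y. Moves with the knob. The level knob lies on the -x side of the guide block, over bare desk: grip 25 mm in diameter, 24 mm long; outer flange 31 mm in diameter, 8 mm long; at home 12 mm of thin neck between grip and block. Axes as the holder's.
- plunger (a joint): Travel of knob and sliding jaw, m: 0 home (in), 0.020 out at the detent, where it stays by itself (also the stop). Pulling out is towards the holder's -x. An over-centre spring draws it to 0 from below 0.010, to 0.020 from above; about 10 N start it moving either way, less towards the middle. With the 44 mm plate between the jaws it goes in only to about 0.004; the spring then clamps the plate.
- nest (a point): Middle of the open gap at the height of the rest strips' tops: holder x = +10 mm, y = 0, 16 mm above the desk; axes as the holder's. A plate lying on the strips has its centre 5 mm above this height; when clamped, its centre is 8 mm to +x of this point.
- dot_plate: Calibration plate, 44 x 62 x 10 mm, 55 to 110 g, white face with 4 x 6 black dots (three bigger). Origin at its centre; x along 44, y along 62, z out of the dotted face. At first it stands on a 62 mm edge in a slot of the block, dots to the rack's -x, lower edge 8 and upper edge 52 mm above the desk. It also stands alone on that edge on the desk, and falls flat if pushed over near its top.
- blank_plate: Plain plate without dots, 60 x 62 x 10 mm, in the other slot; upper edge 68 mm above the desk, taller than the dotted one. Origin at its centre. Stays where it is.
- rack: Wooden storage block, fixed, 46 x 158 x 24 mm. Origin at the centre of its underside, x across it, away from the robot, y along it. Two slots end to end along y, centred at y = -37.5 and +37.5 mm, 13 mm wide, 67 mm long, 16 mm deep. Which plate is in which slot varies. The desk about 0.42 to 0.49 m straight ahead of the base is always clear.
- loupe: Folded hand lens, 30 x 50 x 14 mm, lying beyond the work; a bystander. Origin at the centre of its underside.
- sherd_3: Brown pottery sherd, 46 x 61 x 16 mm, a bystander. Origin at the centre of its underside.
- mouse: Black computer mouse, 111 x 61 x 40 mm, a bystander. Origin at the centre of its underside.
Not all that is in view belongs to the job. Leave any green or orange look-alike of the dot_plate alone.

How it is judged:
On the way, in this order (a step that is already met when the one before it is completed fails the run):
1. the knob is pulled out to its detent and stays there by itself (value of joint plunger above 0.017 m and contact force between the fingers and holder below 0.2 N), for 0.3 s.
2. the dotted plate lies flat, dots up, on the rest strips between the open jaws, the knob still out (angle between dot_plate's own z axis and vertical below 0.06 rad and z of dot_plate in the frame of nest between 0.003 and 0.0075 m and value of joint plunger above 0.017 m and x of dot_plate in the frame of nest between -0.0095 and 0.0095 m and y of dot_plate in the frame of nest between -0.012 and 0.012 m), for 0.3 s.
At the end, for the whole second after the job is handed in: Dotted plate flat on the strips, dots up, square to the jaws (3.5 degrees), against the fixed jaw (centre 6 to 10 mm past the open gap's middle), under both lips, centred within 12 mm; knob in (travel 2.5 to 6 mm), the jaw pressing the plate; at rest (angle between dot_plate's own z axis and vertical below 0.06 rad and z of dot_plate in the frame of nest between 0.003 and 0.0075 m and value of joint plunger between 0.0025 and 0.006 m and x of dot_plate in the frame of nest between 0.006 and 0.01 m and y of dot_plate in the frame of nest between -0.012 and 0.012 m and angle between the y axis of dot_plate and the y axis of holder, either way round below 0.06 rad and contact force between dot_plate and holder above 3 N and linear speed of dot_plate below 0.02 m/s); the robot touches nothing.
It fails at once if the plain plate is lifted out or knocked (moved more than 20 mm) (distance of blank_plate from where it was at the start of the episode above 0.02 m).
It fails at once if the hand lens, the loose sherd or the mouse is moved more than 30 mm (distance of any of loupe, sherd_3, mouse from where it was at the start of the episode above 0.03 m).
It also fails if it takes over 72 s, if anything falls off the work surface, if the arm or the gripper's body presses on something with over 40 N, if the wrist force passes 120 N, or if a joint passes its speed limit or range.

## Robot

A 6-joint arm with a two-finger parallel gripper is mounted at the origin on a cart in front of the work surface, level with it; the furniture and walls round the work are solid. World frame = base frame: x ahead of the robot, y to its left, z up, the work surface at z = 0. Lengths are in m, angles in rad, forces in N, time in s.
With the tool pointing down it reaches from about 0.375 to 0.975 m from the base axis. Payload 3.8 kg.
Tool frame: the origin (TCP) lies at the very end of the fingers, on their centre line; the grasp point (between the pads) lies 19 mm behind it (bot.pinch_z is the distance from the TCP to the grasp point, in m); z points along the fingers, y is the line along which they close (so a half turn about z gives the same grasp; the last joint's range is limited). The gripper opens to 85 mm and grips with 20 to 120 N. Pads are 22 mm wide; open, the fingers measure 114 mm over their backs; the gripper's body (76 mm by 85 mm) begins 54 mm behind the grasp point. The pads swing forward as they close: fully open they stand 13 mm farther back than shut.
Start: joints at [-1.165, 0.264, 1.604, -0, 1.274, -0.037], TCP at [0.289, -0.61, 0.231] pointing down, gripper open.
Joint ranges: [-2.63, 2.63], [-0.94, 2.18], [0.31, 2.57], [-1.31, 4.45], [0, 2.66], [-2.55, 2.55]. Speed limits (rad/s): [2.57, 2.57, 3.14, 3.14, 3.14, 3.14].

## Interface

Orientations are given as a unit quaternion [x, y, z, w].
In Python, from plant import readout, grab_frame, bot, models gives the robot as it stands.
- The arm moves only by the shell command python3 -m jog 'ROWS' [FORCE]. ROWS is JSON, a list of rows, each a list of 3 entries, a list of its own where there are three numbers: the shift along the tool's x, y, z in m, then the turn, a rotation vector about the tool's x, y, z in rad, then the closure in counts, from 0 (fully open) to 255 (shut). In form: [[[dx, dy, dz], [wx, wy, wz], jaw], ...]. A call has 1 to 8 rows; each row is the pose to reach, as a shift and turn from the pose commanded when the call began, along the tool's axes at that moment; what a row does not reach only later rows make up. A row lasts 1/8 s, in which the tool goes at most 62.5 mm and 10.7 degrees, less where a joint would pass 70% of its speed; a pose out of reach is approached as far as the arm can. A call with a gripper value outside its range is refused whole. The fingers move at their own pace and stop on an object; FORCE is the grip in N (left out, the last holds). Time passes only in rows, so rows that repeat a pose let the fingers close. It gives the time, the measured TCP pose, the force, the opening and the grip force at its end, in the units of the state.
- readout.sense(): the state, without advancing time (a new reading comes with each control period).
- grab_frame(name): name is "scene" or "top" or "wrist"; returns a dict with "img" (420x560x3 uint8, red, green, blue), "vfov" (degrees; the focal length in pixels is half the picture's height over the tangent of half this angle, whatever the lens; pixels are square), "cx", "cy" (the principal point, pixels), "cam_to_world" (4x4, takes a point from camera to world coordinates). Camera axes: x right, y up, looking along -z (the intrinsics and any distortion apply to the point x, -y, -z); pixel columns grow to the right and rows downward; lengths in m; the calibration is good to about 2 mm. A picture is of the moment at which its call begins. There is no depth.
- bot.hand_in(): hands the job in; it is judged then, once.
Trained networks look in a picture, given as the dict that the camera call returned (one of the last four; its "shot" number tells which), for a name from the list of things; names that differ only in an ending like _2 or _b are one class to them, and where a whole thing is asked for, a point or a joint stands for the part that bears it (a point fixed in the world has none). Each returns a list of dicts, best first, with "confidence" (0 to 1); they miss things now and then, are a little off and sometimes report something else, mostly with a low value. They report only what shows in the picture. A call takes as long as a camera call. They do not tell look-alikes from the thing itself.
- models.boxes_of(label, picture): "extent" ([centre column, centre row, width, height] as shares, 0 to 1, of the picture: columns of its width, rows of its height, round what is visible of it).
- models.silhouettes(label, picture): "mask" (420x560 bool, what is visible of it) and "extent" ([centre column, centre row, width, height] as shares, 0 to 1, of the picture: columns of its width, rows of its height, round what is visible of it).
- models.tip_of(label, picture): "xy" ([column, row] as shares, 0 to 1, of the picture: columns of its width, rows of its height: a listed point, or the origin of a listed thing).
The state is a dict: "t": time; "joint_pos": joint angles; "joint_velocities": joint speeds; "tau": joint torques, N m; "tcp_pos": TCP position; "tool_rot": TCP orientation; "wrist_force": force on the tool from outside, world axes, zero at the start; "wrist_torque": the same for the moment, N m; "finger_gap": opening from 0.0 (shut) to 1.0 (fully open); "finger_force": force on a finger pad.
Only numpy, scipy, OpenCV 4.12 (cv2) and the standard library are available. Lean on these libraries where they do the work, as an engineer would, in place of code of your own. Each camera call takes 0.05 s, during which the arm holds its last target. There are 200 camera calls.

## Working session

There is one attempt and no reset: what is moved stays moved. The work goes in short steps, Python scripts to look and compute and a shell command to move; the robot and the scene stay as the last step left them, time stands still between calls to the robot, and variables do not carry over. Pictures are saved under pics/ and viewed, at most 10 in all, crops included, and the job is handed in when it is done.

```bash
ls; mkdir -p pics; cat > h.py <<'E'
import numpy as np, cv2
from plant import readout, grab_frame, bot, models
from scipy.spatial.transform import Rotation as R
def ray(f,uv):
    H,W=f["img"].shape[:2]; fl=H/2/np.tan(np.radians(f["vfov"])/2)
    d=np.array([(uv[0]-f["cx"])/fl,-(uv[1]-f["cy"])/fl,-1.])
    T=np.array(f["cam_to_world"]); return T[:3,3],T[:3,:3]@d
def at_z(f,uv,z):
    o,d=ray(f,uv); return o+d*(z-o[2])/d[2]
def proj(f,p):
    T=np.linalg.inv(np.array(f["cam_to_world"])); q=T[:3,:3]@np.array(p)+T[:3,3]
    H=f["img"].shape[0]; fl=H/2/np.tan(np.radians(f["vfov"])/2)
    return np.array([f["cx"]-fl*q[0]/q[2], f["cy"]+fl*q[1]/q[2]])
def px(xy): return np.array([xy[0]*560,xy[1]*420])
def save(f,n): cv2.imwrite("pics/"+n,f["img"][:,:,::-1])
def tool(p):  # world shift -> tool axes
    s=readout.sense(); return R.from_quat(s["tool_rot"]).inv().apply(np.array(p)-s["tcp_pos"])
E
cat > a.py <<'E'
from h import *
np.set_printoptions(precision=4,suppress=True)
s=readout.sense(); print(s["tcp_pos"],s["tool_rot"],s["finger_gap"])
Z=dict(holder=0,fixed_jaw=.028,sliding_jaw=.028,block_top=.046,knob=.030,nest=.016,dot_plate=.03,blank_plate=.038,rack=0,loupe=0,sherd_3=0,mouse=0)
for c in("top","scene"):
    f=grab_frame(c); save(f,c+"0.png"); print(c,[k for k in f],np.array(f["cam_to_world"])[:3,3])
    for k,z in Z.items():
        for r in models.tip_of(k,f)[:3]:
            u=px(r["xy"]); print(k,round(r["confidence"],2),u.round(1),at_z(f,u,z)[:2])
E
python3 a.py; python3 -c "
import cv2,numpy as np"
```

```text
pics
[ 0.2889 -0.6092  0.2299] [ 0.9756  0.2196 -0.0002 -0.0011] 0.9944084887835997
top ['img', 'vfov', 'cx', 'cy', 'cam_to_world', 'shot'] [0.5044 0.0241 1.1053]
holder 0.7 [355.6 211.4] [ 0.597  -0.1317]
fixed_jaw 0.58 [354.3 194.2] [ 0.6304 -0.126 ]
sliding_jaw 0.78 [358.  210.5] [ 0.5964 -0.1327]
sliding_jaw 0.65 [187.  218.3] [0.5861 0.221 ]
block_top 0.97 [363.8 240.7] [ 0.5335 -0.14  ]
knob 0.86 [366.9 256.5] [ 0.5016 -0.148 ]
nest 0.92 [355.  213.1] [ 0.5921 -0.128 ]
nest 0.38 [355.4 213. ] [ 0.5924 -0.1289]
nest 0.16 [168.4 216.6] [0.5913 0.2623]
dot_plate 0.8 [169.6 297. ] [0.4251 0.2567]
dot_plate 0.74 [288.3 228.7] [0.5611 0.0116]
dot_plate 0.66 [165.8 215. ] [0.5936 0.2646]
blank_plate 0.51 [203.9 217.8] [0.5858 0.1844]
rack 0.82 [190. 217.] [0.5909 0.2197]
loupe 0.85 [297.  176.7] [ 0.6733 -0.0093]
sherd_3 0.67 [211.1 300.6] [0.4142 0.1758]
sherd_3 0.18 [356.6 211.9] [ 0.5959 -0.1338]
mouse 0.7 [340.3 116.4] [ 0.8021 -0.1045]
scene ['img', 'vfov', 'cx', 'cy', 'cam_to_world', 'shot'] [-0.0029  0.9893  0.5692]
holder 0.93 [311.6 210.9] [ 0.5984 -0.1435]
fixed_jaw 0.76 [301.6 199. ] [ 0.628  -0.1395]
sliding_jaw 0.72 [311.5 201.7] [ 0.5979 -0.1392]
block_top 0.91 [332.3 200.1] [ 0.5401 -0.1423]
knob 0.82 [351.4 213.6] [ 0.4782 -0.1279]
dot_plate 0.83 [285.2 299.9] [0.4113 0.2906]
dot_plate 0.51 [293.8 229.8] [0.5476 0.0342]
dot_plate 0.38 [215.7 265.4] [0.5914 0.2659]
blank_plate 0.61 [245.1 246.1] [0.5829 0.1769]
rack 0.73 [232.1 269.4] [0.586  0.2189]
loupe 0.69 [255.9 224.7] [0.6693 0.0116]
sherd_3 0.87 [315.6 287.5] [0.4079 0.1795]
sherd_3 0.57 [347.5 212.2] [ 0.5174 -0.1923]
mouse 0.93 [237.8 199.9] [ 0.799  -0.0881]
mouse 0.74 [308.2 206.6] [ 0.6196 -0.1629]
```

```bash
python3 - <<'E'
import cv2
a=cv2.imread("pics/top0.png")[90:330,130:410]
b=cv2.imread("pics/scene0.png")
cv2.imwrite("pics/topc.png",cv2.resize(a,None,fx=2.5,fy=2.5,interpolation=cv2.INTER_CUBIC))
cv2.imwrite("pics/scenec.png",cv2.resize(b[170:330,180:400],None,fx=3.5,fy=3.5,interpolation=cv2.INTER_CUBIC))
E
```

```text
(no output)
```

View pics/topc.png

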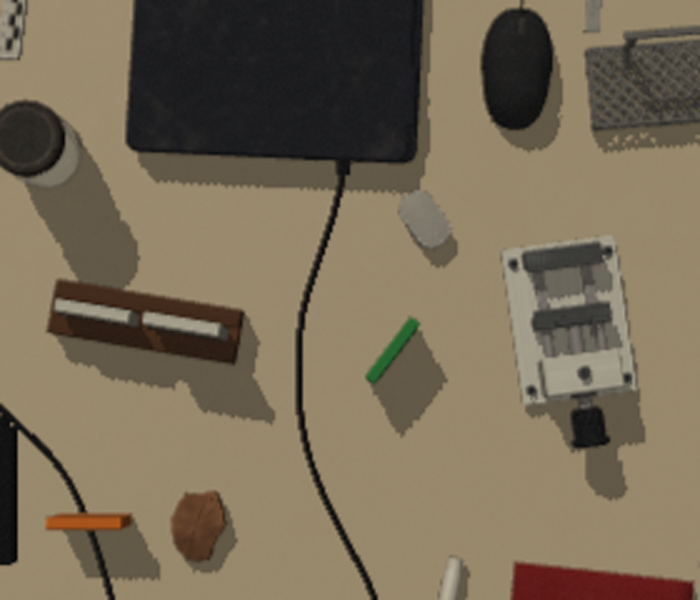

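View pics/scenec.png

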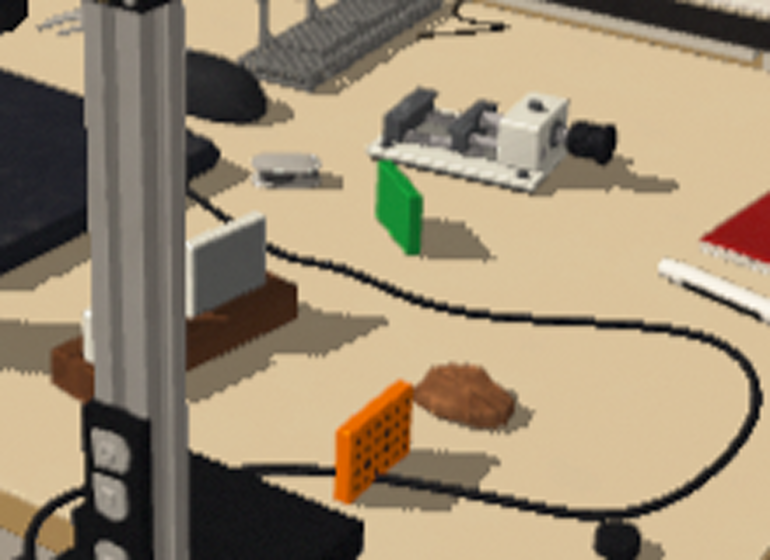

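The wooden block, at (190,217) in the top picture, holds two white plates. The left one at (166,215) is low and the right one at (204,218) stands taller, so the right one is the plain plate. The orange (170,297) and green (288,229) plates are look-alikes. The holder is at (356,211) with its knob at (367,256). I'll move the wrist camera over the holder.

```bash
python3 -c "
from h import *
print(tool([.54,-.14,.27]))"
```

```text
[ 0.42794186 -0.3171481  -0.03871677]
```

```bash
python3 -m jog '[[[0.05,-0.035,-0.005],[0,0,0.13],0],[[0.1,-0.07,-0.01],[0,0,0.27],0],[[0.15,-0.11,-0.015],[0,0,0.27],0],[[0.2,-0.145,-0.02],[0,0,0.27],0],[[0.25,-0.18,-0.025],[0,0,0.27],0],[[0.3,-0.22,-0.03],[0,0,0.27],0],[[0.35,-0.26,-0.035],[0,0,0.27],0],[[0.4,-0.295,-0.04],[0,0,0.27],0]]'
python3 -m jog '[[[0.023,-0.028,0],[0,0,0],0],[[0.023,-0.028,0],[0,0,0],0],[[0.023,-0.028,0],[0,0,0],0]]'
cat > b.py <<'E'
import sys
from h import *
np.set_printoptions(precision=4,suppress=True)
s=readout.sense(); print(s["tcp_pos"],s["tool_rot"])
Z=dict(fixed_jaw=.028,sliding_jaw=.028,block_top=.046,knob=.030,nest=.016,dot_plate=.03,blank_plate=.038,rack=0)
f=grab_frame("wrist"); save(f,sys.argv[1]); print(np.array(f["cam_to_world"])[:3],f["vfov"])
for k in sys.argv[2:]:
    for r in models.tip_of(k,f)[:2]:
        u=px(r["xy"]); print(k,round(r["confidence"],2),u.round(1),at_z(f,u,Z[k])[:2])
E
python3 b.py w1.png fixed_jaw sliding_jaw block_top knob nest
```

```text
t: 2.3
tcp_pos: [0.5237, -0.172, 0.2717]
tool_rot: [0.996, 0.086, 0.0, 0.0]
wrist_force: [0.4, -0.4, 0.1]
finger_gap: 0.999
finger_force: 0.0
t: 2.68
tcp_pos: [0.5407, -0.1426, 0.271]
tool_rot: [0.996, 0.087, -0.0, 0.0]
wrist_force: [-0.7, -0.2, -0.8]
finger_gap: 1.004
finger_force: 0.0
[ 0.5407 -0.1426  0.271 ] [ 0.9962  0.0865 -0.0003  0.0002]
[[ 0.1716  0.9407  0.2926  0.6164]
 [-0.9852  0.1641  0.0504 -0.1293]
 [-0.0006 -0.2969  0.9549  0.4136]] 67.62007078663693
fixed_jaw 0.64 [ 35.4 215.8] [0.4315 0.1606]
sliding_jaw 0.86 [277.1 132.6] [ 0.5895 -0.131 ]
sliding_jaw 0.22 [ 37.1 215.6] [0.4322 0.1584]
block_top 0.96 [275.3 183.3] [ 0.5319 -0.1389]
knob 0.72 [273.5 204.6] [ 0.5003 -0.1417]
nest 0.76 [279.2 123.5] [ 0.5998 -0.1318]
```

View pics/w1.png

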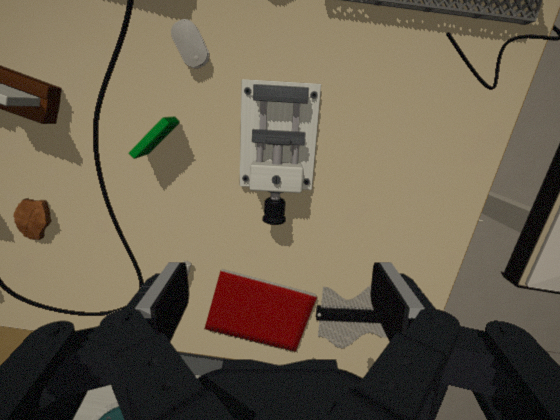

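The wrist picture shows the holder upright in the middle: base corners near (243,81), (320,84), (313,190) and (240,187), knob at (274,208). Next I fit its pose from the base mask and from the points.

```bash
cat > fit.py <<'E'
from h import *
np.set_printoptions(precision=4,suppress=True)
P=dict(fixed_jaw=(.04,0,.028),sliding_jaw=(0,0,.028),block_top=(-.052,0,.046),knob=(-.092,0,.03),nest=(.01,0,.016))
def fit(A,B):
    A=np.array(A);B=np.array(B);a=A-A.mean(0);b=B-B.mean(0)
    th=np.arctan2((a[:,0]*b[:,1]-a[:,1]*b[:,0]).sum(),(a*b).sum())
    M=np.array([[np.cos(th),-np.sin(th)],[np.sin(th),np.cos(th)]]); t=B.mean(0)-M@A.mean(0)
    return np.degrees(th),t,(A@M.T+t-B)
if __name__=="__main__":
  for c in("wrist","top"):
    f=grab_frame(c)
    g=cv2.cvtColor(f["img"],cv2.COLOR_RGB2HSV)
    m=models.silhouettes("holder",f)
    if m:
        k=(m[0]["mask"]).astype(np.uint8); print(m[0]["confidence"],k.sum())
    w=((g[...,1]<45)&(g[...,2]>150)).astype(np.uint8)
    if m: w&=cv2.dilate(k,np.ones((9,9)))
    w=cv2.morphologyEx(w,cv2.MORPH_CLOSE,np.ones((7,7)))
    n,l,st,_=cv2.connectedComponentsWithStats(w); i=1+np.argmax(st[1:,4])
    cs,_=cv2.findContours((l==i).astype(np.uint8),cv2.RETR_EXTERNAL,cv2.CHAIN_APPROX_NONE)
    box=cv2.minAreaRect(cs[0]); bp=cv2.boxPoints(box); print(c,bp.round(1).tolist())
    W=np.array([at_z(f,u,.01)[:2] for u in bp])
    print("sides",[np.linalg.norm(W[i]-W[(i+1)%4]).round(4) for i in range(4)],"centre",W.mean(0))
    A=[];B=[];K=[]
    for k,p in P.items():
        r=models.tip_of(k,f)
        for q in r:
            b=at_z(f,px(q["xy"]),p[2])[:2]
            if np.hypot(*(b-[.57,-.135]))<.12: A.append(p[:2]);B.append(b);K.append(k);break
    th,t,e=fit(A,B); print("fit",th,t,K,"\n",e)
E
python3 fit.py
```

```text
0.77 8933
wrist [[234.8000030517578, 187.3000030517578], [241.10000610351562, 78.69999694824219], [319.3999938964844, 83.19999694824219], [313.1000061035156, 191.8000030517578]]
sides [np.float64(0.1341), np.float64(0.094), np.float64(0.1346), np.float64(0.104)] centre [ 0.5816 -0.1328]
fit 7.462470050673001 [ 0.5955 -0.1317] ['fixed_jaw', 'sliding_jaw', 'block_top', 'knob', 'nest'] 
 [[ 0.003   0.0015]
 [ 0.0088  0.0025]
 [ 0.0092 -0.0001]
 [ 0.0065  0.0018]
 [-0.0275 -0.0057]]
0.78 2366
top [[330.29998779296875, 189.8000030517578], [374.8999938964844, 183.39999389648438], [383.70001220703125, 244.8000030517578], [339.0, 251.10000610351562]]
sides [np.float64(0.0948), np.float64(0.1298), np.float64(0.0939), np.float64(0.1299)] centre [ 0.584  -0.1327]
fit 8.773169249223983 [ 0.5911 -0.1353] ['fixed_jaw', 'sliding_jaw', 'block_top', 'knob', 'nest'] 
 [[-0.0046 -0.0012]
 [-0.0042 -0.0004]
 [ 0.0018  0.0007]
 [ 0.0023 -0.0001]
 [ 0.0048  0.001 ]]
```

```bash
python3 -m jog '[[[-0.02,0.003,0.05],[0,0,0],0],[[-0.042,0.005,0.1],[0,0,0],0],[[-0.042,0.005,0.15],[0,0,0],0],[[-0.042,0.005,0.15],[0,0,0],0],[[-0.042,0.005,0.15],[0,0,0],0]]'
python3 b.py w2.png fixed_jaw sliding_jaw block_top knob nest; python3 fit.py
```

```text
t: 4.3
tcp_pos: [0.5019, -0.1548, 0.1229]
tool_rot: [0.996, 0.086, 0.001, 0.0]
wrist_force: [0.6, -0.7, 0.8]
finger_gap: 1.001
finger_force: 0.0
[ 0.5019 -0.1548  0.1229] [0.9963 0.0864 0.001  0.0005]
[[ 0.1713  0.9416  0.2901  0.5772]
 [-0.9852  0.1636  0.0505 -0.1416]
 [ 0.0001 -0.2944  0.9557  0.2656]] 67.62007078663693
fixed_jaw 0.95 [271.3  24.1] [ 0.6307 -0.1268]
sliding_jaw 0.6 [267.8  88.7] [ 0.5901 -0.131 ]
block_top 0.71 [264.6 171.9] [ 0.5341 -0.1385]
knob 0.93 [261.5 212.4] [ 0.4986 -0.141 ]
nest 0.59 [269.7  78.8] [ 0.5977 -0.1308]
0.55 24402
wrist [[196.6999969482422, 181.5], [208.10000610351562, -1.0], [339.29998779296875, 7.199999809265137], [327.8999938964844, 189.6999969482422]]
sides [np.float64(0.1333), np.float64(0.0934), np.float64(0.134), np.float64(0.1098)] centre [ 0.5817 -0.1317]
fit 7.307649084064994 [ 0.5883 -0.1318] ['fixed_jaw', 'sliding_jaw', 'block_top', 'knob', 'nest'] 
 [[-0.0001  0.0012]
 [ 0.0002 -0.0004]
 [ 0.0001 -0.0006]
 [-0.0007  0.0007]
 [ 0.0005 -0.0009]]
0.9 2752
top [[330.29998779296875, 189.8000030517578], [374.8999938964844, 183.39999389648438], [383.70001220703125, 244.8000030517578], [339.0, 251.10000610351562]]
sides [np.float64(0.0948), np.float64(0.1298), np.float64(0.0939), np.float64(0.1299)] centre [ 0.584  -0.1327]
fit 5.177899294422997 [ 0.5918 -0.1355] ['fixed_jaw', 'sliding_jaw', 'block_top', 'knob', 'nest'] 
 [[ 0.0008  0.0047]
 [-0.0039 -0.0053]
 [ 0.0065  0.0011]
 [-0.0081  0.0008]
 [ 0.0047 -0.0014]]
```

View pics/w2.png

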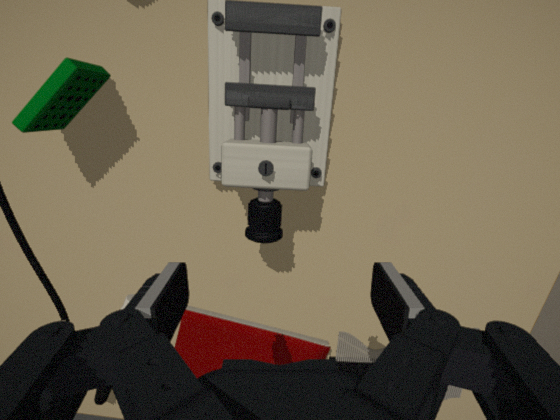

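The holder fit is consistent to about 1 mm: origin (0.588, -0.132), yaw 7.4°. The knob shows at (262,215). I'm aligning above it.

```bash
python3 -m jog '[[[0,-0.012,0.0],[0,0,0.04],0],[[0,-0.012,0.03],[0,0,0.04],0],[[0,-0.012,0.06],[0,0,0.04],0],[[0,-0.012,0.06],[0,0,0.04],0],[[0,-0.012,0.06],[0,0,0.04],0]]'
python3 b.py w3.png sliding_jaw block_top knob
```

```text
t: 5.92
tcp_pos: [0.499, -0.1429, 0.0619]
tool_rot: [0.998, 0.066, 0.0, 0.0]
wrist_force: [-0.4, 0.2, 0.2]
finger_gap: 0.998
finger_force: 0.0
[ 0.499  -0.1429  0.0619] [0.9978 0.0663 0.0004 0.0002]
[[ 0.1316  0.947   0.2932  0.5749]
 [-0.9913  0.1258  0.0383 -0.1326]
 [-0.0006 -0.2956  0.9553  0.2046]] 67.62007078663693
sliding_jaw 0.86 [280.3  83.2] [ 0.5881 -0.1313]
block_top 0.7 [280.8 190.1] [ 0.5353 -0.1386]
knob 0.55 [282.8 241.5] [ 0.4998 -0.1446]
```

```bash
python3 -m jog '[[[0.0015,0.0005,0.025],[0,0,0],0],[[0.0015,0.0005,0.051],[0,0,0],0],[[0.0015,0.0005,0.051],[0,0,0],0],[[0.0015,0.0005,0.051],[0,0,0],0],[[0.0015,0.0005,0.051],[0,0,0],200],[[0.0015,0.0005,0.051],[0,0,0],200],[[0.0015,0.0005,0.051],[0,0,0],200],[[0.0015,0.0005,0.051],[0,0,0],200]]' 40
python3 b.py w4.png knob block_top
```

```text
t: 7.12
tcp_pos: [0.5003, -0.1432, 0.0107]
tool_rot: [0.998, 0.066, 0.0, 0.0]
wrist_force: [-1.8, -1.1, 3.3]
finger_gap: 0.273
finger_force: 39.1
[ 0.5003 -0.1432  0.0107] [0.9978 0.0664 0.0003 0.0003]
[[ 0.1316  0.9469  0.2934  0.5762]
 [-0.9913  0.1258  0.0386 -0.133 ]
 [-0.0004 -0.296   0.9552  0.1533]] 67.62007078663693
knob 0.88 [275.3 296.7] [ 0.4959 -0.1417]
block_top 0.76 [279.9 224.4] [ 0.5366 -0.1384]
```

View pics/w4.png

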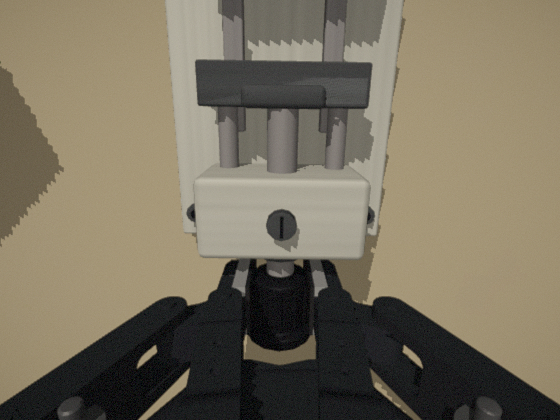

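The fingers hold the knob grip at (280,300), centred on the neck and square to the block. Pulling out.

```bash
python3 -m jog '[[[-0.004,0,0],[0,0,0],200],[[-0.009,0,0],[0,0,0],200],[[-0.014,0,0],[0,0,0],200],[[-0.019,0,0],[0,0,0],200],[[-0.0225,0,0],[0,0,0],200],[[-0.0225,0,0],[0,0,0],200]]' 50; python3 b.py w5.png sliding_jaw knob block_top
```

```text
t: 8.02
tcp_pos: [0.4804, -0.1457, 0.0107]
tool_rot: [0.998, 0.066, 0.003, 0.0]
wrist_force: [8.0, 3.1, -2.6]
finger_gap: 0.27
finger_force: 49.8
[ 0.4804 -0.1457  0.0107] [0.9978 0.0657 0.0031 0.0001]
[[ 0.1303  0.9487  0.2881  0.5555]
 [-0.9915  0.1248  0.0376 -0.1356]
 [-0.0003 -0.2906  0.9569  0.1538]] 67.62007078663693
sliding_jaw 0.66 [283.5  73.2] [ 0.5692 -0.1353]
knob 0.6 [276.3 292.4] [ 0.4781 -0.1444]
block_top 0.68 [281.7 169. ] [ 0.5367 -0.1389]
```

The knob came out 20 mm and holds at the stop (sliding jaw 20 mm back). Now I release and rise, then check the jaw and the surroundings of the rack.

```bash
python3 -m jog '[[[-0.0215,0,0],[0,0,0],0],[[-0.0215,0,0],[0,0,0],0],[[-0.0215,0,0],[0,0,0],0],[[-0.0215,0,-0.05],[0,0,0],0],[[-0.0215,0,-0.11],[0,0,0],0],[[-0.0215,0,-0.17],[0,0,0],0],[[-0.0215,0,-0.17],[0,0,0],0]]' 
python3 b.py w6.png sliding_jaw fixed_jaw block_top knob
python3 - <<'E'
import cv2,numpy as np
a=cv2.imread("pics/top0.png");b=cv2.imread("pics/scene0.png")
o=np.hstack([a[:,:400],b[:,:400]])
cv2.imwrite("pics/both.png",o)
E
```

```text
t: 9.1
tcp_pos: [0.4611, -0.1505, 0.1866]
tool_rot: [0.998, 0.066, 0.006, 0.003]
wrist_force: [0.0, -0.3, -0.2]
finger_gap: 1.0
finger_force: 0.0
[ 0.4611 -0.1505  0.1866] [0.9978 0.0664 0.0057 0.0027]
[[ 0.1316  0.9501  0.2827  0.5354]
 [-0.9913  0.1247  0.0425 -0.1396]
 [ 0.0051 -0.2858  0.9583  0.33  ]] 67.62007078663693
sliding_jaw 0.52 [276.4  40.1] [ 0.5955 -0.1306]
fixed_jaw 0.68 [274.1 176.4] [ 0.4763 -0.1439]
block_top 0.85 [276.2 115.5] [ 0.5333 -0.1386]
knob 0.89 [275.1 180.1] [ 0.4732 -0.1453]
```

View pics/both.png

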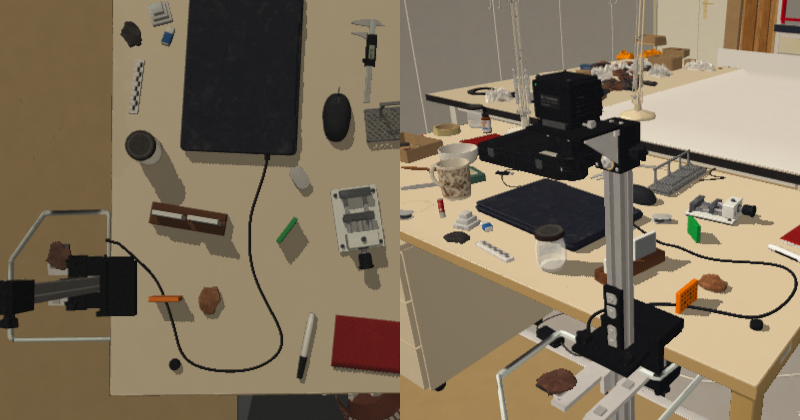

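The column with the black foot at (110,287) in the left panel stands at the desk edge (y > 0.33), clear of the rack at (190,218). The jar is at (142,147). The knob is out at x≈0.475. Moving over the rack.

```bash
python3 -m jog '[[[0.022,-0.048,-0.015],[0,0,-0.18],0],[[0.044,-0.096,-0.015],[0,0,-0.36],0],[[0.066,-0.144,-0.015],[0,0,-0.54],0],[[0.088,-0.192,-0.015],[0,0,-0.72],0],[[0.11,-0.24,-0.015],[0,0,-0.9],0],[[0.132,-0.288,-0.015],[0,0,-1.08],0],[[0.154,-0.336,-0.015],[0,0,-1.27],0],[[0.1625,-0.357,-0.015],[0,0,-1.27],0]]'
python3 -m jog '[[[0,0,0],[0,0,0],0],[[0,0,0],[0,0,0],0]]'
cat > r.py <<'E'
from h import *
np.set_printoptions(precision=4,suppress=True)
import sys
s=readout.sense(); print(s["tcp_pos"],s["tool_rot"])
f=grab_frame("wrist"); save(f,sys.argv[1])
for k,z in (("dot_plate",.052),("blank_plate",.068),("rack",0.024)):
    for r in models.silhouettes(k,f)[:2]:
        cs,_=cv2.findContours(r["mask"].astype(np.uint8),cv2.RETR_EXTERNAL,cv2.CHAIN_APPROX_NONE)
        c=max(cs,key=cv2.contourArea); b=cv2.boxPoints(cv2.minAreaRect(c))
        W=np.array([at_z(f,u,z)[:2] for u in b]); e=W[1]-W[0],W[2]-W[1]; L=max(e,key=np.linalg.norm)
        print(k,round(r["confidence"],2),b.round().tolist(),W.mean(0),"len",[np.linalg.norm(q).round(4) for q in e],"ang",np.degrees(np.arctan2(L[1],L[0])))
    for r in models.tip_of(k,f)[:2]: print("  tip",r["confidence"],px(r["xy"]).round(),at_z(f,px(r["xy"]),{"dot_plate":.03,"blank_plate":.038,"rack":0}[k])[:2])
E
python3 r.py w7.png
```

```text
t: 10.35
tcp_pos: [0.5695, 0.2288, 0.1926]
tool_rot: [0.763, 0.646, -0.002, -0.001]
wrist_force: [0.3, -0.4, -0.1]
finger_gap: 0.999
finger_force: 0.0
t: 10.6
tcp_pos: [0.5694, 0.2253, 0.194]
tool_rot: [0.764, 0.645, -0.001, -0.0]
wrist_force: [-0.1, -0.3, -0.4]
finger_gap: 1.001
finger_force: 0.0
[0.5694 0.2253 0.194 ] [ 0.7644  0.6447 -0.0013 -0.0001]
dot_plate 0.79 [[266.0, 355.0], [279.0, 327.0], [326.0, 349.0], [313.0, 376.0]] [0.5578 0.0436] len [np.float64(0.0394), np.float64(0.0597)] ang -38.39856412346311
dot_plate 0.7 [[104.0, 144.0], [133.0, 134.0], [153.0, 197.0], [124.0, 207.0]] [0.4371 0.27  ] len [np.float64(0.0286), np.float64(0.0589)] ang -88.79159259140094
  tip 0.96 [296. 150.] [0.5919 0.2605]
  tip 0.79 [300. 349.] [0.5603 0.0268]
blank_plate 0.6 [[289.0, 269.0], [291.0, 192.0], [306.0, 192.0], [304.0, 269.0]] [0.5811 0.1912] len [np.float64(0.076), np.float64(0.013)] ang 79.11011901336431
  tip 0.69 [297. 229.] [0.5812 0.1822]
rack 0.84 [[272.0, 258.0], [275.0, 105.0], [322.0, 106.0], [320.0, 259.0]] [0.588  0.2218] len [np.float64(0.1594), np.float64(0.045)] ang 78.9905237711452
```

View pics/w7.png

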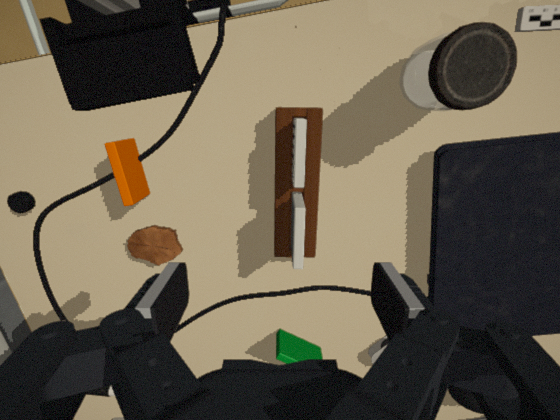

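In this picture the dotted plate is at cols 294–306, rows 117–188, with dots on its left face. The plain, taller plate is at rows 190–268. The orange (128,171) and green (298,348) plates are look-alikes. I go nearer and confirm.

```bash
python3 -m jog '[[[0.0372,0.0176,0.04],[0,0,0.023],0],[[0.0372,0.0176,0.094],[0,0,0.023],0],[[0.0372,0.0176,0.094],[0,0,0.023],0],[[0.0372,0.0176,0.094],[0,0,0.023],0]]'
python3 r.py w8.png; python3 -c "
import cv2
a=cv2.imread('pics/w8.png')[60:320,150:410]
cv2.imwrite('pics/w8c.png',cv2.resize(a,None,fx=2.2,fy=2.2,interpolation=cv2.INTER_CUBIC))"
```

```text
t: 11.45
tcp_pos: [0.5943, 0.2603, 0.1025]
tool_rot: [0.771, 0.636, 0.001, 0.0]
wrist_force: [0.7, 0.2, -0.2]
finger_gap: 1.0
finger_force: 0.0
[0.5943 0.2603 0.1025] [0.7714 0.6363 0.0005 0.0002]
dot_plate 0.7 [[269.0, 174.0], [286.0, 174.0], [286.0, 273.0], [269.0, 273.0]] [0.5947 0.2633] len [np.float64(0.0106), np.float64(0.0692)] ang -100.6534198022026
dot_plate 0.66 [[13.0, 221.0], [65.0, 197.0], [101.0, 276.0], [49.0, 300.0]] [0.4461 0.2744] len [np.float64(0.0404), np.float64(0.0585)] ang -87.78719972389261
  tip 0.96 [ 57. 248.] [0.428  0.2698]
  tip 0.79 [276. 219.] [0.5931 0.2609]
blank_plate 0.81 [[273.0, 274.0], [287.0, 274.0], [287.0, 364.0], [273.0, 364.0]] [0.5846 0.2025] len [np.float64(0.0089), np.float64(0.0705)] ang -100.5996542468824
  tip 0.78 [283. 317.] [0.5833 0.1834]
rack 0.65 [[247.0, 159.0], [309.0, 159.0], [309.0, 346.0], [247.0, 346.0]] [0.5872 0.2239] len [np.float64(0.0437), np.float64(0.1599)] ang -99.41719048777946
  tip 0.9 [278. 247.] [0.5871 0.2253]
```

View pics/w8c.png

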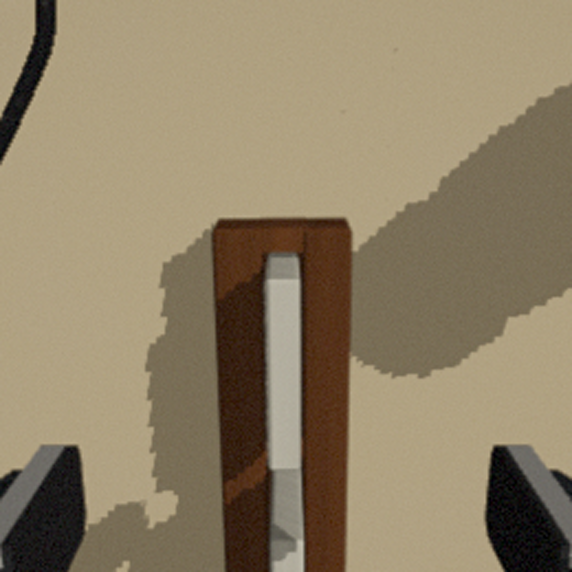

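The crop shows the lower plate (dot_plate, white top edge at (284,360) in the crop) in the far slot, square with and centred between the fingers, and the taller plain plate nearer at (285,520). The white plate in the block fits the description. Grasping.

```bash
python3 -m jog '[[[0,0,0.035],[0,0,0],0],[[0,0,0.0745],[0,0,0],0],[[0,0,0.0745],[0,0,0],0],[[0,0,0.0745],[0,0,0],0],[[0,0,0.0745],[0,0,0],240],[[0,0,0.0745],[0,0,0],240],[[0,0,0.0745],[0,0,0],240],[[0,0,0.0745],[0,0,0],240]]' 30
python3 -m jog '[[[0,0,0],[0,0,0],240],[[0,0,-0.02],[0,0,0],240],[[0,0,-0.06],[0,0,0],240],[[0,0,-0.1],[0,0,0],240],[[0,0,-0.1],[0,0,0],240]]'
```

```text
t: 12.8
tcp_pos: [0.5939, 0.2604, 0.0269]
tool_rot: [0.771, 0.636, 0.0, 0.0]
wrist_force: [-0.5, -0.6, -0.5]
finger_gap: 0.143
finger_force: 0.0
t: 13.42
tcp_pos: [0.5971, 0.2617, 0.1326]
tool_rot: [0.771, 0.636, 0.005, 0.001]
wrist_force: [0.2, -0.1, -1.6]
finger_gap: 0.108
finger_force: 31.6
```

Plate is held (about 9 mm gap). Carrying it to the clear desk ahead.

```bash
python3 -m jog '[[[-0.05,-0.017,0],[0,0,0],240],[[-0.1,-0.034,0],[0,0,0],240],[[-0.15,-0.051,0],[0,0,0],240],[[-0.2,-0.068,0],[0,0,0],240],[[-0.25,-0.085,0],[0,0,0],240],[[-0.2855,-0.0974,0.03],[0,0,0],240],[[-0.2855,-0.0974,0.08],[0,0,0],240],[[-0.2855,-0.0974,0.08],[0,0,0],240]]'
python3 -m jog '[[[0,0,0],[0,0,0],240],[[0,0,0],[0,0,0],240]]'
```

```text
t: 14.42
tcp_pos: [0.4385, -0.0016, 0.0428]
tool_rot: [0.772, 0.636, -0.004, -0.004]
wrist_force: [-0.1, 0.5, -0.1]
finger_gap: 0.114
finger_force: 31.4
t: 14.68
tcp_pos: [0.446, -0.0012, 0.0486]
tool_rot: [0.771, 0.637, 0.001, 0.001]
wrist_force: [0.6, -0.2, 0.4]
finger_gap: 0.107
finger_force: 31.5
```

```bash
python3 -m jog '[[[0,0,0.015],[0,0,0],240],[[0,0,0.025],[0,0,0],240],[[0,0,0.0295],[0,0,0],240],[[0,0,0.0295],[0,0,0],240],[[0,0,0.0295],[0,0,0],240]]'

```

```text
t: 15.3
tcp_pos: [0.4436, -0.0013, 0.0187]
tool_rot: [0.771, 0.637, -0.001, -0.001]
wrist_force: [-9.0, 0.7, 20.9]
finger_gap: 0.11
finger_force: 35.2
```

```bash
python3 -m jog '[[[-0.001,0,-0.001],[0,0,0],240],[[0,0,-0.001],[0,0,0],240],[[0,0,-0.001],[0,0,0],150],[[0,0,-0.001],[0,0,0],120],[[0,0,-0.001],[0,0,0],120],[[0,0,-0.001],[0,0,0],120]]'
python3 -m jog '[[[0,0,-0.03],[0,0,0],120],[[0,0,-0.06],[0,0,0],120],[[0,0,-0.1],[0,0,0],120],[[0,0,-0.1],[0,0,0],120]]'
cat > d.py <<'E'
from h import *
np.set_printoptions(precision=4,suppress=True)
import sys
s=readout.sense(); print(s["tcp_pos"],s["tool_rot"])
z=float(sys.argv[2])
for c in ("wrist","top"):
  f=grab_frame(c); save(f,c+sys.argv[1])
  for r in models.silhouettes("dot_plate",f)[:4]:
        cs,_=cv2.findContours(r["mask"].astype(np.uint8),cv2.RETR_EXTERNAL,cv2.CHAIN_APPROX_NONE)
        k=max(cs,key=cv2.contourArea); b=cv2.boxPoints(cv2.minAreaRect(k))
        W=np.array([at_z(f,u,z)[:2] for u in b]); e=W[1]-W[0],W[2]-W[1]; L=max(e,key=np.linalg.norm)
        print(c,round(r["confidence"],2),b.round().tolist(),W.mean(0),"len",[np.linalg.norm(q).round(4) for q in e],"ang",np.degrees(np.arctan2(L[1],L[0])),"rgb",f["img"][r["mask"]].mean(0).round())
E
python3 d.py 9.png .044
```

```text
t: 16.05
tcp_pos: [0.4437, -0.0015, 0.0179]
tool_rot: [0.771, 0.636, -0.0, -0.0]
wrist_force: [-1.0, 0.1, 0.4]
finger_gap: 0.532
finger_force: 0.0
t: 16.55
tcp_pos: [0.4471, -0.0017, 0.1217]
tool_rot: [0.771, 0.636, 0.003, 0.003]
wrist_force: [0.8, -0.4, -0.8]
finger_gap: 0.529
finger_force: 0.0
[ 0.4471 -0.0017  0.1217] [0.7713 0.6365 0.0028 0.0026]
wrist 0.98 [[370.0, 146.0], [379.0, 131.0], [465.0, 178.0], [457.0, 194.0]] [0.5529 0.0189] len [np.float64(0.0115), np.float64(0.0734)] ang -37.984404812889494 rgb [17. 92. 33.]
wrist 0.61 [[268.0, 169.0], [281.0, 169.0], [281.0, 256.0], [268.0, 256.0]] [0.4454 0.0007] len [np.float64(0.0092), np.float64(0.0678)] ang -100.90171708623576 rgb [154. 149. 135.]
top 0.6 [[276.0, 239.0], [293.0, 217.0], [296.0, 220.0], [280.0, 242.0]] [0.5591 0.0157] len [np.float64(0.0557), np.float64(0.0094)] ang -37.77597473480581 rgb [ 48. 108.  55.]
top 0.54 [[147.0, 294.0], [182.0, 294.0], [182.0, 302.0], [147.0, 302.0]] [0.4243 0.2641] len [np.float64(0.071), np.float64(0.016)] ang -90.78608469748008 rgb [149.  90.  47.]
```

The plate stands at (0.445, 0) in the clear zone, dots towards the robot. Next I close the fingers on the dot side and push it over to +x.

```bash
python3 -m jog '[[[0,-0.042,0],[0,0,0],255],[[0,-0.042,0],[0,0,0],255],[[0,-0.042,0],[0,0,0],255],[[0,-0.042,0.04],[0,0,0],255],[[0,-0.042,0.084],[0,0,0],255],[[0,-0.042,0.084],[0,0,0],255],[[0,-0.042,0.084],[0,0,0],255]]'
python3 -m jog '[[[0,0.01,0],[0,0,0],255],[[0,0.016,0],[0,0,0],255],[[0,0.022,0],[0,0,0],255],[[0,0.028,0],[0,0,0],255],[[0,0.034,0],[0,0,0],255],[[0,0.042,0],[0,0,0],255],[[0,0.042,0],[0,0,0],255],[[0,0.042,-0.05],[0,0,0],255]]'
```

```text
t: 17.62
tcp_pos: [0.4039, 0.0064, 0.035]
tool_rot: [0.771, 0.636, 0.0, 0.0]
wrist_force: [1.2, -0.6, 1.0]
finger_gap: -0.003
finger_force: 0.0
t: 18.62
tcp_pos: [0.4395, -0.0013, 0.0806]
tool_rot: [0.771, 0.636, -0.004, -0.004]
wrist_force: [0.7, -0.4, 0.3]
finger_gap: -0.0
finger_force: 0.0
```

```bash
python3 -m jog '[[[0,0,-0.04],[0,0,0.18],0],[[0,0,-0.06],[0,0,0.36],0],[[0,0,-0.06],[0,0,0.54],0],[[0,0,-0.06],[0,0,0.72],0],[[0,0,-0.06],[0,0,0.9],0],[[0,0,-0.06],[0,0,1.08],0],[[0,0,-0.06],[0,0,1.26],0],[[0,0,-0.06],[0,0,1.44],0]]'
python3 -m jog '[[[0,0,0],[0,0,0.13],0],[[0,0,0],[0,0,0.13],0]]'
python3 d.py 10.png .010
```

```text
t: 19.62
tcp_pos: [0.4435, -0.0014, 0.1439]
tool_rot: [0.999, -0.033, -0.0, -0.0]
wrist_force: [-0.3, -0.1, 0.4]
finger_gap: 0.998
finger_force: 0.0
t: 19.88
tcp_pos: [0.4435, -0.0014, 0.1439]
tool_rot: [0.996, -0.094, -0.0, 0.0]
wrist_force: [0.7, 0.4, -0.0]
finger_gap: 1.0
finger_force: 0.0
[ 0.4435 -0.0014  0.1439] [ 0.9955 -0.0942 -0.0003  0.    ]
wrist 0.74 [[202.0, 98.0], [239.0, 13.0], [261.0, 23.0], [224.0, 107.0]] [0.5623 0.0163] len [np.float64(0.0706), np.float64(0.0183)] ang -39.28458521729766 rgb [14. 80. 29.]
wrist 0.71 [[-5.0, 264.0], [50.0, 253.0], [55.0, 276.0], [0.0, 287.0]] [0.4176 0.2597] len [np.float64(0.0573), np.float64(0.0256)] ang -89.02178264251697 rgb [125.  57.   2.]
wrist 0.65 [[247.0, 138.0], [318.0, 138.0], [318.0, 189.0], [247.0, 189.0]] [ 0.4728 -0.0092] len [np.float64(0.0614), np.float64(0.0454)] ang -100.85892469248988 rgb [160. 153. 138.]
top 0.77 [[284.0, 271.0], [284.0, 260.0], [314.0, 261.0], [314.0, 272.0]] [ 0.4842 -0.0098] len [np.float64(0.0236), np.float64(0.0624)] ang -93.14039334796374 rgb [173. 164. 144.]
top 0.73 [[276.0, 240.0], [293.0, 216.0], [298.0, 219.0], [281.0, 244.0]] [0.5598 0.0141] len [np.float64(0.0634), np.float64(0.0124)] ang -36.1261775221445 rgb [ 50. 104.  54.]
top 0.62 [[148.0, 295.0], [181.0, 295.0], [181.0, 301.0], [148.0, 301.0]] [0.4217 0.2718] len [np.float64(0.0691), np.float64(0.0124)] ang -90.7840418428693 rgb [154.  83.  36.]
```

View pics/wrist10.png

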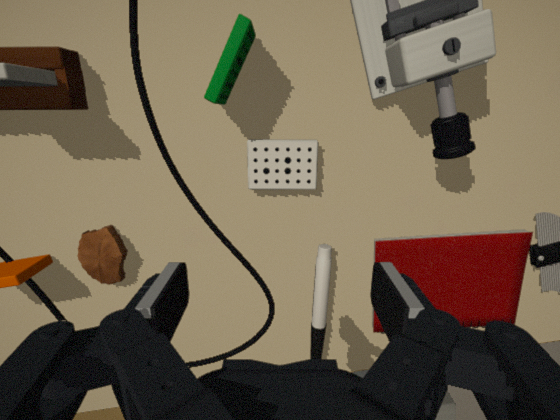

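The plate lies flat, dots up, at (282,164). It measures 61×45 mm and is aligned with the tool. Going down over it.

```bash
python3 -m jog '[[[0.015,0.001,0.04],[0,0,0],0],[[0.0303,0.0022,0.09],[0,0,0],0],[[0.0303,0.0022,0.11],[0,0,0],0],[[0.0303,0.0022,0.11],[0,0,0],0],[[0.0303,0.0022,0.11],[0,0,0],0]]'
python3 d.py 11.png .010
```

```text
t: 20.7
tcp_pos: [0.474, -0.0094, 0.035]
tool_rot: [0.996, -0.095, 0.001, -0.0]
wrist_force: [0.5, 0.1, 0.2]
finger_gap: 0.997
finger_force: 0.0
[ 0.474  -0.0094  0.035 ] [ 0.9955 -0.0947  0.0007 -0.    ]
wrist 0.81 [[141.0, 165.0], [201.0, 22.0], [244.0, 40.0], [185.0, 183.0]] [0.559  0.0207] len [np.float64(0.0776), np.float64(0.0219)] ang -39.50659958730898 rgb [14. 75. 27.]
wrist 0.6 [[226.0, 209.0], [334.0, 209.0], [334.0, 283.0], [226.0, 283.0]] [ 0.4738 -0.0091] len [np.float64(0.0606), np.float64(0.047)] ang -100.90440585438108 rgb [150. 144. 129.]
top 0.45 [[276.0, 239.0], [292.0, 217.0], [297.0, 220.0], [280.0, 242.0]] [0.5603 0.0158] len [np.float64(0.0588), np.float64(0.0113)] ang -37.77382559685513 rgb [ 53. 108.  56.]
```

```bash
python3 -m jog '[[[-0.001,0,0.02],[0,0,0],0],[[-0.001,0,0.036],[0,0,0],0],[[-0.001,0,0.036],[0,0,0],0],[[-0.001,0,0.036],[0,0,0],110],[[-0.001,0,0.036],[0,0,0],110],[[-0.001,0,0.036],[0,0,0],110],[[-0.001,0,0.036],[0,0,0],110]]' 30
```

```text
t: 21.78
tcp_pos: [0.473, -0.0093, -0.0011]
tool_rot: [0.995, -0.095, 0.001, 0.0]
wrist_force: [-1.9, -0.8, 6.2]
finger_gap: 0.715
finger_force: 33.3
```

Gripped at 61 mm (the plate's length). Lifting and carrying it over the holder.

```bash
python3 -m jog '[[[0,0,-0.03],[0,0,0],110],[[0,0,-0.09],[0,0,0],110],[[0.035,0.023,-0.11],[0,0,-0.16],110],[[0.07,0.046,-0.11],[0,0,-0.32],110],[[0.11,0.072,-0.11],[0,0,-0.32],110],[[0.1454,0.0954,-0.11],[0,0,-0.32],110],[[0.1454,0.0954,-0.08],[0,0,-0.32],110],[[0.1454,0.0954,-0.06],[0,0,-0.32],110]]'
python3 -m jog '[[[0,0,0],[0,0,0],110],[[0,0,0],[0,0,0],110]]'
python3 b.py w12.png fixed_jaw sliding_jaw block_top knob
python3 - <<'E'
from h import *
f=grab_frame("wrist")
for k in("fixed_jaw","sliding_jaw","dot_plate"):
    for r in models.boxes_of(k,f)[:2]: print(k,r["confidence"],(np.array(r["extent"])*[560,420,560,420]).round())
E
```

```text
t: 22.78
tcp_pos: [0.596, -0.1304, 0.0561]
tool_rot: [0.998, 0.065, -0.001, -0.0]
wrist_force: [0.6, -0.3, -1.5]
finger_gap: 0.713
finger_force: 33.6
t: 23.02
tcp_pos: [0.5969, -0.1299, 0.0584]
tool_rot: [0.998, 0.065, 0.0, 0.0]
wrist_force: [0.4, -0.6, -1.2]
finger_gap: 0.711
finger_force: 33.6
[ 0.5969 -0.1299  0.0584] [0.9979 0.0651 0.     0.    ]
[[ 0.1292  0.9471  0.2939  0.673 ]
 [-0.9916  0.1237  0.0374 -0.1199]
 [-0.0009 -0.2963  0.9551  0.201 ]] 67.62007078663693
fixed_jaw 0.87 [284.1 191.3] [ 0.6292 -0.1282]
block_top 0.61 [280.2 347.9] [ 0.5371 -0.138 ]
knob 0.21 [103.   91.3] [ 0.67  -0.029]
fixed_jaw 0.9 [282. 258. 158. 212.]
dot_plate 0.97 [279. 273. 136.  87.]
dot_plate 0.93 [ 49. 271.  96. 100.]
```

View pics/w12.png

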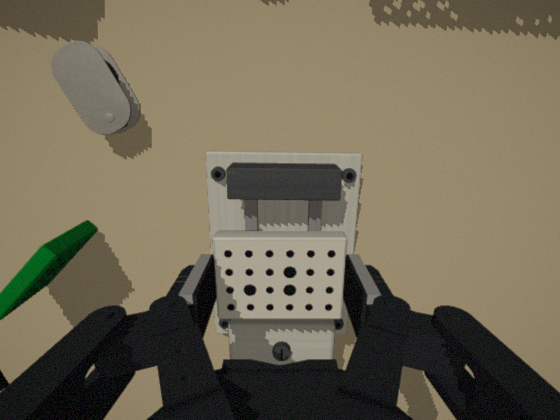

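The plate is held level over the gap, dots up, covering rows 231–320, cols 215–347. The fixed jaw's lip edge is at row 199 and the base's far edge at row 153. I compute the relative offset in that one camera.

```bash
python3 - <<'E'
from h import *
from scipy.optimize import brentq
f=grab_frame("wrist"); im=cv2.cvtColor(f["img"],cv2.COLOR_RGB2GRAY).astype(int)
print("rows col 282:",[(r,im[r,276:281].mean().round()) for r in list(range(148,176,2))+list(range(194,204))+list(range(226,244,2))+list(range(312,326,2))])
th=np.radians(7.4);c,s=np.cos(th),np.sin(th);O=np.array([.5883,-.1318])
def hx(col,row,z): 
    d=at_z(f,(col,row),z)[:2]-O; return np.round([d@[c,s]*1e3,d@[-s,c]*1e3],1)
for n,a in dict(base_far=(284,153,.010),lip=(284,199,.031),pl_topfront=(281,237.5,.0694),pl_botfront=(281,231.5,.0594),pl_toprear=(280,319,.0694),pl_L=(215,280,.0694),pl_R=(346,280,.0694),jawL=(228,198,.031),jawR=(341,198,.031),baseL=(207,153,.01),baseR=(361,154,.01),cap=(281,351,.051)).items(): print(n,hx(*a))
E
```

```text
rows col 282: [(148, np.float64(139.0)), (150, np.float64(140.0)), (152, np.float64(139.0)), (154, np.float64(164.0)), (156, np.float64(154.0)), (158, np.float64(153.0)), (160, np.float64(152.0)), (162, np.float64(153.0)), (164, np.float64(57.0)), (166, np.float64(49.0)), (168, np.float64(50.0)), (170, np.float64(62.0)), (172, np.float64(60.0)), (174, np.float64(60.0)), (194, np.float64(57.0)), (195, np.float64(57.0)), (196, np.float64(56.0)), (197, np.float64(56.0)), (198, np.float64(55.0)), (199, np.float64(47.0)), (200, np.float64(73.0)), (201, np.float64(98.0)), (202, np.float64(102.0)), (203, np.float64(101.0)), (226, np.float64(140.0)), (228, np.float64(150.0)), (230, np.float64(151.0)), (232, np.float64(129.0)), (234, np.float64(135.0)), (236, np.float64(141.0)), (238, np.float64(175.0)), (240, np.float64(158.0)), (242, np.float64(163.0)), (312, np.float64(162.0)), (314, np.float64(161.0)), (316, np.float64(163.0)), (318, np.float64(127.0)), (320, np.float64(74.0)), (322, np.float64(75.0)), (324, np.float64(86.0))]
base_far [60.5 -2.3]
lip [37.5 -2.1]
pl_topfront [30.2 -0.3]
pl_botfront [29.1 -0.3]
pl_toprear [-13.3   0.2]
pl_L [ 8.4 31. ]
pl_R [  8.4 -31.1]
jawL [38.1 29.5]
jawR [ 38.1 -34.2]
baseL [60.5 44.4]
baseR [ 59.9 -49. ]
cap [-49.2  -0.4]
```

Plate centre is at about 8.2 mm and the gap middle (from the lip and base edges) at about 10.7 mm, so I shift +2.5 mm in x and 1.3 mm in y, then lower in two stages.

```bash
python3 -m jog '[[[0.0025,0.0013,0],[0,0,0],110],[[0.0025,0.0013,0.012],[0,0,0],110],[[0.0025,0.0013,0.024],[0,0,0],110],[[0.0025,0.0013,0.034],[0,0,0],110],[[0.0025,0.0013,0.034],[0,0,0],110]]'
python3 b.py w13.png fixed_jaw
python3 - <<'E'
from h import *
f=grab_frame("wrist"); im=cv2.cvtColor(f["img"],cv2.COLOR_RGB2GRAY).astype(int)
for r in list(range(180,270,2)): print((r,int(im[r,276:281].mean())),end=" ")
E
```

```text
t: 24.15
tcp_pos: [0.5982, -0.1309, 0.0222]
tool_rot: [0.998, 0.065, -0.002, -0.001]
wrist_force: [-0.1, 0.3, -0.9]
finger_gap: 0.711
finger_force: 33.6
[ 0.5982 -0.1309  0.0222] [ 0.9979  0.0648 -0.0017 -0.0005]
[[ 0.1286  0.9461  0.2973  0.6747]
 [-0.9917  0.1234  0.0364 -0.1211]
 [-0.0023 -0.2995  0.9541  0.1645]] 67.62007078663693
fixed_jaw 0.81 [281.6 212.4] [ 0.6296 -0.1277]
(180, 52) (182, 52) (184, 50) (186, 50) (188, 66) (190, 59) (192, 62) (194, 60) (196, 62) (198, 62) (200, 65) (202, 64) (204, 67) (206, 64) (208, 70) (210, 76) (212, 71) (214, 74) (216, 57) (218, 58) (220, 58) (222, 56) (224, 47) (226, 100) (228, 102) (230, 103) (232, 128) (234, 136) (236, 141) (238, 177) (240, 162) (242, 166) (244, 165) (246, 166) (248, 165) (250, 165) (252, 165) (254, 165) (256, 166) (258, 165) (260, 165) (262, 165) (264, 164) (266, 165) (268, 166)
```

No contact, and about 5 mm of clearance to the fixed lip. Lowering onto the strips and releasing.

```bash
python3 -m jog '[[[0,0,0.004],[0,0,0],110],[[0,0,0.0075],[0,0,0],110],[[0,0,0.0075],[0,0,0],110],[[0,0,0.0075],[0,0,0],110]]'; python3 -m jog '[[[0,0,0],[0,0,0],70],[[0,0,0],[0,0,0],40],[[0,0,0],[0,0,0],20],[[0,0,0],[0,0,0],20],[[0,0,-0.04],[0,0,0],20],[[0,0,-0.09],[0,0,0],0],[[0,0,-0.09],[0,0,0],0]]'
python3 b.py w14.png fixed_jaw sliding_jaw knob block_top; python3 d.py 14.png .026
```

```text
t: 24.8
tcp_pos: [0.5997, -0.1313, 0.0166]
tool_rot: [0.998, 0.065, 0.0, -0.0]
wrist_force: [-0.4, 0.5, -0.1]
finger_gap: 0.712
finger_force: 33.6
t: 25.68
tcp_pos: [0.6039, -0.1324, 0.1123]
tool_rot: [0.998, 0.065, 0.005, 0.002]
wrist_force: [0.5, -0.8, 0.5]
finger_gap: 1.001
finger_force: 0.0
[ 0.6039 -0.1324  0.1123] [0.9979 0.0649 0.005  0.0016]
[[ 0.1286  0.9501  0.2843  0.6785]
 [-0.9917  0.1224  0.0398 -0.1221]
 [ 0.003  -0.287   0.9579  0.2557]] 67.62007078663693
fixed_jaw 0.93 [277.6 182.4] [ 0.6293 -0.1278]
sliding_jaw 0.86 [274.7 254.7] [ 0.5709 -0.133 ]
knob 0.95 [274.8 356.5] [ 0.475  -0.1451]
block_top 0.66 [276.8 307. ] [ 0.5358 -0.1392]
[ 0.5982 -0.1309  0.1048] [ 0.9979  0.0648 -0.0016 -0.0005]
wrist 0.57 [[39.0, 272.0], [112.0, 194.0], [129.0, 209.0], [56.0, 288.0]] [0.5578 0.0167] len [np.float64(0.0939), np.float64(0.0159)] ang -39.1546896824635 rgb [11. 72. 24.]
top 0.81 [[148.0, 295.0], [182.0, 295.0], [182.0, 301.0], [148.0, 301.0]] [0.4229 0.2671] len [np.float64(0.0701), np.float64(0.0122)] ang -90.7840418428693 rgb [162.  88.  38.]
top 0.58 [[275.0, 239.0], [293.0, 216.0], [298.0, 219.0], [279.0, 243.0]] [0.5601 0.0154] len [np.float64(0.062), np.float64(0.012)] ang -38.77707545265084 rgb [ 57. 113.  60.]
top 0.39 [[343.0, 213.0], [351.0, 213.0], [351.0, 221.0], [343.0, 221.0]] [ 0.5835 -0.11  ] len [np.float64(0.0165), np.float64(0.0166)] ang 178.49048659036953 rgb [176. 167. 147.]
```

```bash
cat > p.py <<'E'
from h import *
f=grab_frame("wrist"); im=cv2.cvtColor(f["img"],cv2.COLOR_RGB2GRAY)
O=np.array([.589,-.1325]);th=np.radians(7.4);c,s=np.cos(th),np.sin(th)
C=[O+np.array([c*x-s*y,s*x+c*y]) for x,y in((-25,0),(45,0))] if 0 else None
def H(x,y,z): return proj(f,[O[0]+c*x-s*y,O[1]+s*x+c*y,z])
q=np.array([H(x,y,.026) for x,y in((-.018,.033),(.037,.033),(.037,-.033),(-.018,-.033))],np.float32)
# rectified view at z=.026: 5 px/mm
X=np.array([[0,0],[0,0],[0,0],[0,0]])
dst=np.array([(-18,33),(37,33),(37,-33),(-18,-33)],float); D=np.float32([[(45-y)*5,(50-x)*5] for x,y in dst])
M=cv2.getPerspectiveTransform(q,D); r=cv2.warpPerspective(im,M,(450,450)); 
b=cv2.morphologyEx(((r>140)).astype(np.uint8),cv2.MORPH_CLOSE,np.ones((25,25))); b=cv2.morphologyEx(b,cv2.MORPH_OPEN,np.ones((61,61)))
n,l,st,ce=cv2.connectedComponentsWithStats(b)
for i in range(1,n):
    k=(l==i).astype(np.uint8); cs,_=cv2.findContours(k,0,1); (u,v),wh,a=cv2.minAreaRect(cs[0]); print("x %.1f y %.1f size"%(50-v/5,45-u/5),np.array(wh)/5,a)
print("column x:brightness",[(int(50-j/5),int(r[j,215:235].mean())) for j in range(40,400,10)])
E
python3 p.py
```

```text
x 2.3 y 7.7 size [84.2 74.6] 90.0
x 1.0 y -39.8 size [81.6 10. ] 90.0
column x:brightness [(42, 54), (40, 57), (38, 54), (36, 50), (34, 84), (32, 95), (30, 155), (28, 158), (26, 160), (24, 159), (22, 159), (20, 159), (18, 159), (16, 155), (14, 151), (12, 158), (10, 158), (8, 159), (6, 153), (4, 153), (2, 159), (0, 158), (-2, 158), (-4, 158), (-6, 159), (-8, 158), (-10, 158), (-12, 99), (-14, 97), (-16, 28), (-18, 56), (-20, 56), (-22, 52), (-24, 54), (-26, 58), (-28, 45)]
```

The plate lies flat between the lips: top face from x≈-11.5 to 31 mm, so its centre is about 10 mm. Now the knob: pinch it and push in.

```bash
python3 -m jog '[[[-0.06,0,0],[0,0,0],0],[[-0.119,0,0],[0,0,0],0],[[-0.119,0,0],[0,0,0],0],[[-0.119,0,0.02],[0,0,0],0],[[-0.119,0,0.045],[0,0,0],0],[[-0.119,0,0.045],[0,0,0],0]]'
python3 b.py w15.png knob block_top sliding_jaw
```

```text
t: 26.92
tcp_pos: [0.4808, -0.1461, 0.06]
tool_rot: [0.998, 0.065, -0.002, -0.001]
wrist_force: [-1.1, -0.4, -0.6]
finger_gap: 1.0
finger_force: 0.0
[ 0.4808 -0.1461  0.06  ] [ 0.9979  0.0649 -0.0016 -0.0008]
[[ 0.1287  0.9461  0.2973  0.5573]
 [-0.9917  0.1236  0.036  -0.1364]
 [-0.0027 -0.2994  0.9541  0.2024]] 67.62007078663693
knob 0.6 [277.1 249.7] [ 0.4765 -0.145 ]
block_top 0.83 [282.  154.4] [ 0.5358 -0.1401]
sliding_jaw 0.75 [278.9  85.4] [ 0.5685 -0.1342]
```

```bash
python3 -m jog '[[[-0.001,0,0.025],[0,0,0],0],[[-0.001,0,0.049],[0,0,0],0],[[-0.001,0,0.049],[0,0,0],0],[[-0.001,0,0.049],[0,0,0],200],[[-0.001,0,0.049],[0,0,0],200],[[-0.001,0,0.049],[0,0,0],200],[[-0.001,0,0.049],[0,0,0],200],[[-0.001,0,0.049],[0,0,0],200]]' 50
python3 -m jog '[[[0.003,0,0],[0,0,0],200],[[0.006,0,0],[0,0,0],200],[[0.009,0,0],[0,0,0],200],[[0.012,0,0],[0,0,0],200],[[0.015,0,0],[0,0,0],200],[[0.0165,0,0],[0,0,0],200],[[0.0165,0,0],[0,0,0],200]]'
```

```text
t: 28.12
tcp_pos: [0.4811, -0.1456, 0.0138]
tool_rot: [0.998, 0.064, 0.0, -0.001]
wrist_force: [-1.2, 7.1, 8.7]
finger_gap: 0.27
finger_force: 48.8
t: 29.0
tcp_pos: [0.4971, -0.1436, 0.0138]
tool_rot: [0.998, 0.064, -0.0, -0.001]
wrist_force: [-1.9, 4.4, 7.9]
finger_gap: 0.267
finger_force: 49.4
```

```bash
python3 -m jog '[[[0,0,0],[0,0,0],0],[[0,0,0],[0,0,0],0],[[0,0,0],[0,0,0],0],[[0,0,0],[0,0,0],0],[[0.03,0,-0.05],[0,0,0],0],[[0.06,0,-0.1],[0,0,0],0],[[0.09,0,-0.1],[0,0,0],0],[[0.09,0,-0.1],[0,0,0],0]]'
python3 -m jog '[[[0,0,0],[0,0,0],0],[[0,0,0],[0,0,0],0]]'
python3 b.py w16.png knob block_top sliding_jaw fixed_jaw; python3 p.py
```

```text
t: 30.0
tcp_pos: [0.5888, -0.1331, 0.1139]
tool_rot: [0.998, 0.065, 0.002, 0.0]
wrist_force: [-0.6, -0.2, -0.3]
finger_gap: 0.997
finger_force: 0.0
t: 30.25
tcp_pos: [0.5845, -0.1329, 0.1113]
tool_rot: [0.998, 0.065, -0.001, -0.0]
wrist_force: [0.1, 0.5, -0.3]
finger_gap: 0.999
finger_force: 0.0
[ 0.5845 -0.1329  0.1113] [ 0.9979  0.0647 -0.0014 -0.0004]
[[ 0.1283  0.9463  0.2967  0.6609]
 [-0.9917  0.123   0.0365 -0.1231]
 [-0.0019 -0.299   0.9543  0.2537]] 67.62007078663693
knob 0.69 [280.3 318.4] [ 0.4938 -0.1451]
block_top 0.57 [277.3 284.8] [ 0.535  -0.1374]
sliding_jaw 0.96 [279.9 216. ] [ 0.5834 -0.1331]
fixed_jaw 0.82 [282.5 154.8] [ 0.6297 -0.129 ]
fixed_jaw 0.54 [280.8 196.5] [ 0.5988 -0.1318]
x 2.0 y 7.4 size [75.19998779 83.59998779] 0.0
x 0.5 y -38.2 size [80.6 13.2] 90.0
column x:brightness [(42, 55), (40, 57), (38, 58), (36, 49), (34, 108), (32, 123), (30, 158), (28, 160), (26, 160), (24, 160), (22, 157), (20, 160), (18, 160), (16, 160), (14, 157), (12, 157), (10, 161), (8, 160), (6, 160), (4, 161), (2, 160), (0, 161), (-2, 63), (-4, 55), (-6, 55), (-8, 56), (-10, 54), (-12, 50), (-14, 63), (-16, 56), (-18, 53), (-20, 49), (-22, 109), (-24, 110), (-26, 107), (-28, 109)]
```

The knob moved 16 mm and stayed, with the sliding jaw at about 5 mm travel. I check the plate by its dots in the rectified picture.

```bash
cat >> p.py <<'E'
t=cv2.adaptiveThreshold(r,255,cv2.ADAPTIVE_THRESH_MEAN_C,cv2.THRESH_BINARY_INV,41,25)
n,l,st,ce=cv2.connectedComponentsWithStats(t)
P=np.array([[50-ce[i][1]/5,45-ce[i][0]/5] for i in range(1,n) if 30<st[i,4]<500 and .6<st[i,2]/st[i,3]<1.6])
P=P[(P[:,0]>-15)&(P[:,0]<37)&(abs(P[:,1])<32)]; P=P[np.lexsort((P[:,1],P[:,0].round(-1)))]
print(len(P)); print(P.round(1).tolist())
E
python3 p.py | tail -2
```

```text
22
[[3.5, -23.9], [3.6, -14.4], [3.7, -4.9], [3.8, 4.6], [3.9, 14.2], [4.0, 23.6], [13.0, -24.0], [13.1, -14.5], [13.2, 4.5], [13.5, 23.6], [22.4, -24.1], [22.6, -14.5], [22.8, 4.4], [22.9, 14.0], [23.0, 23.5], [32.0, -24.2], [32.0, -14.7], [32.2, -5.2], [32.3, 4.3], [32.4, 13.7], [32.6, 23.3], [36.6, -31.5]]
```

The dot rows are centred at holder x = 18.0 mm and y = -0.3 mm, square within 0.6° and evenly spaced, so the plate is flat and clamped. The arm is clear.

```bash
python3 -c "
from plant import bot
print(bot.hand_in())"
```

```text
the job is handed in; nothing more can be done
None
```

The dotted plate is clamped in the holder, dots up and against the fixed jaw, with the knob in and nothing else moved on purpose; I've handed the job in, but `hand_in()` returned no verdict.

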